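Square a pink frame blank into the corner of a hinge jig

TASK

Throw the red-knobbed lever of the hinge jig fully home into its red-marked notch, which raises the blue side stop. Then lay the pink acetate frame blank flat on the jig's bed and press it into the corner, flush along the steel long fence and against the raised blue side stop at once, and finish while still holding it pressed there with the fingers. Leave the amber blank and the brass bender where they are.

Things in the scene. Friction and masses are not known exactly. Their poses are not given: they have to be found in the camera images.
- jig: hinge jig, fixed to the bench, place and yaw vary. Origin on the bench under the bed, z up. Flat aluminium bed: x -55 to 40, y -90 to 75 mm, top 24 mm above the bench. Long fence along its +x edge, side stop at its +y edge; corner at x 40, y 75 mm. Beyond the stop a 10 mm thick foot (x -60 to 60, y 70 to 220 mm) carries the lever: pivot axis at x 20, y 130 mm.
- long_fence: steel bar along the bed's +x edge, fixed to the jig; origin on its inner face (jig x 40 mm), at bench height, mid-length. Inner face looks to the jig's -x; 165 mm long along y, 10 mm thick (towards +x), its top 38 mm above the bench, 14 mm above the bed.
- side_stop: blue bar along the bed's +y edge: jig x -40 to 30 mm, 10 mm thick (towards +y), 17 mm high. Origin: middle of the lower edge of its inner face (jig x -5, y 75 mm), which looks to the jig's -y. The lever lifts it straight up with its angle: top 3 mm below the bed at lever 0, 12 mm above the bed in the notch. Pressing it sideways does not move it.
- lever (a joint): angle of the lever about its upright pivot, rad: 0 = pointing to the jig's -x (side stop down), growing clockwise seen from above, so that the knob swings towards the jig's +y; 1.2 = fully in the notch between two red marks, which is the end of its travel. Stays where it is left; about 4 N at the knob moves it.
- lever_knob (a point): centre of the red upright round knob on the lever's end: 20 mm in diameter, 50 mm tall (51 to 101 mm above the bench), 65 mm from the pivot axis. The steel arm lies under it, its top 51 mm above the bench. The point turns with the lever, x from knob to pivot.
- lever_pivot (a point): point on the lever's pivot axis at the height of the knob's centre; nothing stands higher than 53 mm there
- pink_blank_grip (a point): centre of the pink blank's nose block, 9 mm above its underside. Slab 56 mm in x, 150 in y, 8 thick, flat on the bench at the start, z up, 40 to 85 g. Two lens openings (36 in x, 51 in y) either side of a 20 mm wide bridge; the nose block on it, 36 in x, 20 in y, tops 18 mm above the underside. Grip it across its 20 mm, a finger in each opening.
- amber_blank_grip (a point): the same point on a dark amber blank of the same shape, a bystander that may swap places with the pink one; leave alone
- bender: brass pad arm bender (pliers), 180 mm long, lying at the back of the bench; leave alone
- seat (a point): where the blank's grip point comes to lie when the blank is flat on the bed and fully in the corner (jig x 12, y 0, z 33 mm); axes as the jig's. The blank's 150 mm length then lies along y, either way round
There are look-alikes about, which are no part of the job. Several things look just like the part that bears pink_blank_grip: the one meant starts nearest to the robot's base.

How it is judged:
On the way:
1. the lever is in its marked notch (value of joint lever above 1.12 rad), for 0.2 s.
At the end, for the whole second after the job is handed in: Lever in its notch (over 1.12 rad); pink blank flat on the bed (3 mm, 0.05 rad), along the long fence (0.035 rad), centre within about 4 mm of its place in the corner, pressing on long fence and side stop with over 0.8 N each while the fingers still hold it (over 0.8 N) (value of joint lever above 1.12 rad and contact force between pink_blank and long_fence above 0.8 N and contact force between pink_blank and side_stop above 0.8 N and contact force between pink_blank and the fingers above 0.8 N and angle between the y axis of pink_blank_grip and the y axis of jig, either way round below 0.035 rad and angle between pink_blank_grip's own z axis and vertical below 0.05 rad and x of pink_blank_grip in the frame of jig between 0.008 and 0.015 m and y of pink_blank_grip in the frame of jig between -0.004 and 0.003 m and z of pink_blank_grip in the frame of jig between 0.03 and 0.036 m); the arm keeps its last pose, push and grip.
It fails at once if the amber blank is shifted by more than 15 mm (distance of amber_blank_grip from where it was at the start of the episode above 0.015 m).
It fails at once if the brass bender is shifted by more than 15 mm (distance of bender from where it was at the start of the episode above 0.015 m).
It also fails if it takes over 54 s, if anything falls off the work surface, if the arm or the gripper's body presses on something with over 40 N, if the wrist force passes 120 N, or if a joint passes its speed limit or range.

ROBOT

A 6-joint arm with a two-finger parallel gripper is mounted at the origin on the work surface. World frame = base frame: x ahead of the robot, y to its left, z up, the work surface at z = 0. Lengths are in m, angles in rad, forces in N, time in s.
With the tool pointing down it reaches from about 0.375 to 0.9 m from the base axis. Payload 3.1 kg.
Tool frame: the origin (TCP) lies where the fingers leave the gripper's body, on its centre line; the fingertips stand 70 mm ahead of it and the grasp point (between the pads) lies 51 mm ahead of it; z points along the fingers, y is the line along which they close (so a half turn about z gives the same grasp; the last joint's range is limited). The gripper opens to 87 mm and grips with 3 to 60 N. Pads are 19 mm wide; open, the fingers measure 117 mm over their backs; the gripper's body (75 mm by 190 mm) begins 51 mm behind the grasp point.
Start: joints at [-1.488, 0.527, 1.433, -0, 1.181, -0.178], TCP at [0.162, -0.604, 0.292] pointing down, gripper open.
Joint ranges: [-3.08, 3.08], [-0.75, 2.2], [0.22, 2.44], [-1.43, 4.57], [0, 2.65], [-2.85, 2.85]. Speed limits (rad/s): [2.79, 2.79, 3.14, 3.14, 3.14, 3.14].

INTERFACE

Orientations are given as a unit quaternion [x, y, z, w].
In Python, from rig import robot gives the robot as it stands.
- The arm moves only by the tool send_rows, never from a script. Its argument "deltas" is text: rows parted by semicolons, each of 7 numbers parted by spaces: the shift along the tool's x, y, z in mm, then the turn, a rotation vector about the tool's x, y, z in degrees, then the opening, from 0 (shut) to 1 (fully open). A call has 1 to 10 rows; each row shifts and turns the commanded pose from where the row before left it, along the tool's axes as they then stand; what a row does not reach is not made up. A row lasts 1/8 s, in which the tool goes at most 62.5 mm and 10.7 degrees, less where a joint would pass 70% of its speed; a pose out of reach is approached as far as the arm can. A call is refused whole if a number of a shift passes 62.5 or a number of a turn 10.7, either way. A call with a gripper value outside its range is refused whole. The fingers move at their own pace and stop on an object; "newtons" is the grip in N (left out, the last holds). Time passes only in rows, so rows that do not move let the fingers close. It gives the time, the measured TCP pose, the force, the opening and the grip force at its end, in the units of the state.
- robot.get_obs(): the state, without advancing time (a new reading comes with each control period).
- robot.camera(name): name is "side" or "top" or "wrist"; returns a dict with "image" (400x640x3 uint8, red, green, blue), "depth" (400x640 float32, m along the optical axis (not along the pixel's ray), 0 where there is no reading), "fovy" (degrees; the focal length in pixels is half the picture's height over the tangent of half this angle, whatever the lens; pixels are square), "cx", "cy" (the principal point, pixels), "rvec" (rotation vector, rad) and "tvec" (3), from world to camera coordinates, as OpenCV has them. Camera axes: x right, y down, z forward; pixel columns grow to the right and rows downward; lengths in m; the calibration is good to about 2 mm. A picture is of the moment at which its call begins.
- robot.hand_in(): hands the job in; it is judged then, once.
Trained networks look in the newest picture that a camera, given by its name, has taken for a name from the list of things; names that differ only in an ending like _2 or _b are one class to them, and where a whole thing is asked for, a point or a joint stands for the part that bears it (a point fixed in the world has none). Each returns a list of dicts, best first, with "p" (0 to 1); they miss things now and then, are a little off and sometimes report something else, mostly with a low value. They report only what shows in the picture. A call takes as long as a camera call. They do not tell look-alikes from the thing itself.
- robot.find_in(camera, thing): "box" ([left, top, right, bottom] in pixels, round what is visible of it).
- robot.cut_out(camera, thing): "region" (400x640 bool, what is visible of it) and "box" ([left, top, right, bottom] in pixels, round what is visible of it).
The state is a dict: "time": time; "q": joint angles; "joint_velocities": joint speeds; "joint_torque": joint torques, N m; "position": TCP position; "tool_rot": TCP orientation; "ft_force": force on the tool from outside, world axes, zero at the start; "moment": the same for the moment, N m; "grip_width": finger opening in m; "grip_force": force on a finger pad.
Only numpy, scipy, OpenCV 4.12 (cv2) and the standard library are available. Lean on these libraries where they do the work, as an engineer would, in place of code of your own. Each camera call takes 0.05 s, during which the arm holds its last target. There are 200 camera calls.

## Working session

There is one attempt and no reset: what is moved stays moved. The work goes in short steps, Python scripts to look and compute and a tool call to move; the robot and the scene stay as the last step left them, time stands still between calls to the robot, and variables do not carry over. Pictures are saved under pics/ and viewed, at most 10 in all, crops included, and the job is handed in when it is done.

Besides the shell and the picture viewer there is one more tool, called in YAML: its name, and indented under it one key for each argument. send_rows: Moves the arm, as the interface text tells. Its arguments: {"type":"object","properties":{"deltas":{"type":"string"},"newtons":{"type":"number"}},"required":["deltas"]}

```bash
mkdir -p pics; cat > h.py <<'E'
import numpy as np, cv2
from rig import robot
from scipy.spatial.transform import Rotation as R
def cam(n): return robot.camera(n)
def pts(c):
    """world xyz per pixel"""
    im=c["image"];h,w=im.shape[:2];f=h/2/np.tan(np.radians(c["fovy"])/2)
    u,v=np.meshgrid(np.arange(w),np.arange(h));d=c["depth"]
    P=np.stack([(u-c["cx"])/f*d,(v-c["cy"])/f*d,d],-1)
    Rm=cv2.Rodrigues(np.array(c["rvec"],float))[0]
    return (P-np.array(c["tvec"]).ravel())@Rm
def save(im,n,s=1):
    cv2.imwrite(f"pics/{n}.png",cv2.resize(im[:,:,::-1],None,fx=s,fy=s,interpolation=cv2.INTER_CUBIC))
E
python3 - <<'E'
from h import *
c=cam("top");save(c["image"],"top0",1.25);np.savez("top0.npz",P=pts(c),im=c["image"])
for t in ["pink_blank_grip","amber_blank_grip","jig","lever_knob","side_stop","long_fence","bender"]:
    for r in robot.cut_out("top",t)[:5]:
        P=pts(c)[r["region"]]; print(t,round(r["p"],2),r["box"],np.median(P,0).round(3))
c=cam("side");save(c["image"],"side0",1.25)
o=robot.get_obs();print(o["position"],o["tool_rot"],o["ft_force"])
E
```

```text
pink_blank_grip 0.69 [328.6, 164.8, 384.3, 202.0] [ 0.613 -0.213  0.008]
amber_blank_grip 0.93 [333.8, 229.7, 394.2, 268.6] [ 0.437 -0.232  0.008]
jig 0.93 [175.4, 200.6, 290.9, 268.4] [0.476 0.124 0.022]
side_stop 0.27 [225.1, 198.5, 285.4, 215.2] [0.539 0.057 0.037]
long_fence 0.72 [225.1, 198.9, 287.4, 215.8] [0.542 0.046 0.037]
[ 0.16177148 -0.60362973  0.29216793] [ 9.91444861e-01  1.30526164e-01 -6.50666711e-06 -8.76041342e-05] [ 0.1301108  -0.44093031 -0.1001897 ]
```

View pics/top0.png

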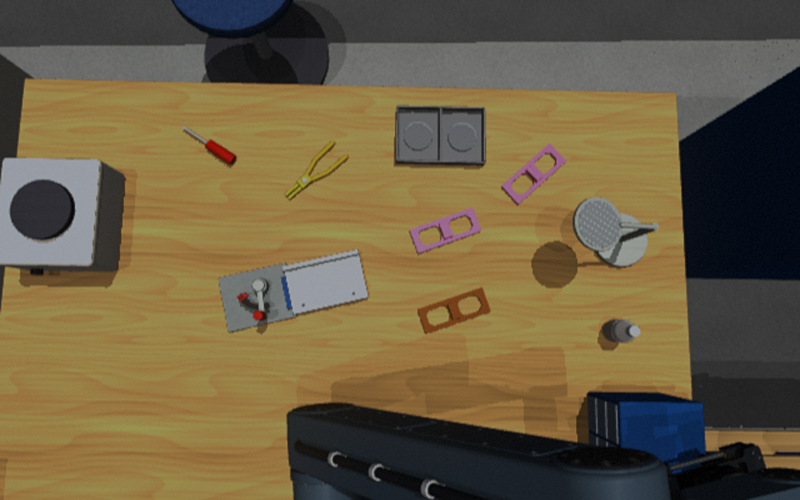

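View pics/side0.png

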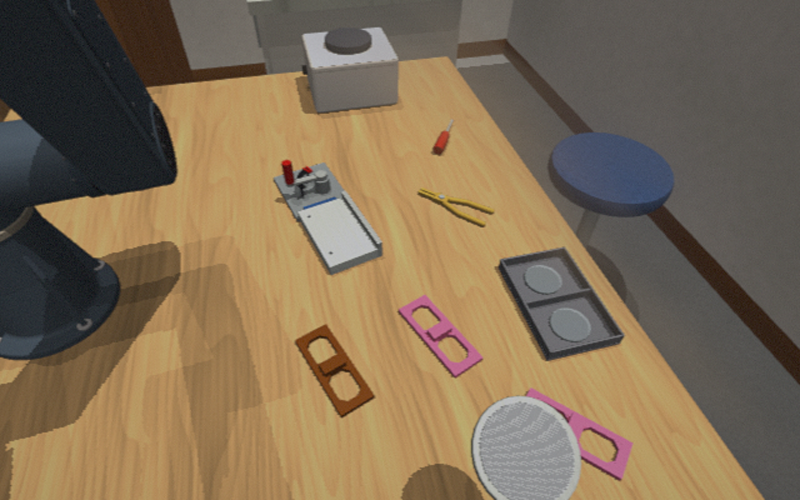

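Two pink blanks: A at top px (445,230) of the enlarged picture, world about (0.61,-0.21), and B at (533,174), farther off. A fits because it is nearer the base. The lever is at 0: knob at (258,316), pivot at (260,286), notch marks near (243,297). Next I'll measure the poses and confirm A in a crop.

```bash
cat >> h.py <<'E'
def rect(xy):
    """centre, (long,short), angle of long axis (rad) of min area rect, in m"""
    (c,s,a)=cv2.minAreaRect((np.asarray(xy)*1000).astype(np.float32))
    if s[0]<s[1]: a+=90; s=s[::-1]
    return np.array(c)/1000,np.array(s)/1000,np.radians(a)
E
python3 - <<'E'
from h import *
d=np.load("top0.npz");P=d["P"];im=d["im"]
save(im[110:220,310:470],"crop0",5)
hsv=cv2.cvtColor(im,cv2.COLOR_RGB2HSV)
pink=((hsv[...,0]>145)&(hsv[...,0]<172)&(hsv[...,1]>70)).astype(np.uint8)
n,l,s,c=cv2.connectedComponentsWithStats(pink)
for i in range(1,n):
    if s[i,4]>200:
        q=P[l==i]; print("pink",c[i],s[i,4],rect(q[:,:2]),np.hypot(*rect(q[:,:2])[0]),np.percentile(q[:,2],[5,50,98]))
z=P[...,2]; roi=np.zeros(z.shape,bool); roi[190:280,170:300]=1
m=roi&(np.abs(z-.024)<.006); n,l,s,c=cv2.connectedComponentsWithStats(m.astype(np.uint8)); i=1+s[1:,4].argmax()
print("bed",rect(P[l==i][:,:2]),np.median(z[l==i]))
m=roi&(z>.032)&(z<.042);n,l,s,c=cv2.connectedComponentsWithStats(m.astype(np.uint8)); i=1+s[1:,4].argmax()
print("fence",rect(P[l==i][:,:2]),np.median(z[l==i]))
m=roi&(z>.004)&(z<.1);print("all",rect(P[m][:,:2]))
m=roi&(z>.085);print("knob",P[m].mean(0),m.sum())
E
```

```text
pink [426.5682968  138.71669477] 593 (array([ 0.60961536, -0.26067737]), array([0.55912152, 0.05590953]), np.float64(2.316732168633714)) 0.6630109901705157 [0.00289945 0.00809327 0.02028682]
pink [356.0609375 183.85     ] 640 (array([ 0.55424646, -0.15151628]), array([0.32832373, 0.10852829]), np.float64(2.3575564973528387)) 0.5745836073419333 [0.00279722 0.00831607 0.0211285 ]
bed (array([0.48732809, 0.05136808]), array([0.17510736, 0.09583563]), np.float64(1.8163897135706413)) 0.02364418972427483
fence (array([0.53924042, 0.05909755]), array([0.16464491, 0.01122153]), np.float64(1.8133450546544083)) 0.037142963346034015
all (array([0.47042026, 0.11970733]), array([0.35392719, 0.24210497]), np.float64(1.590049589558381))
knob [0.40935292 0.05966073 0.67151505] 100
```

View pics/crop0.png

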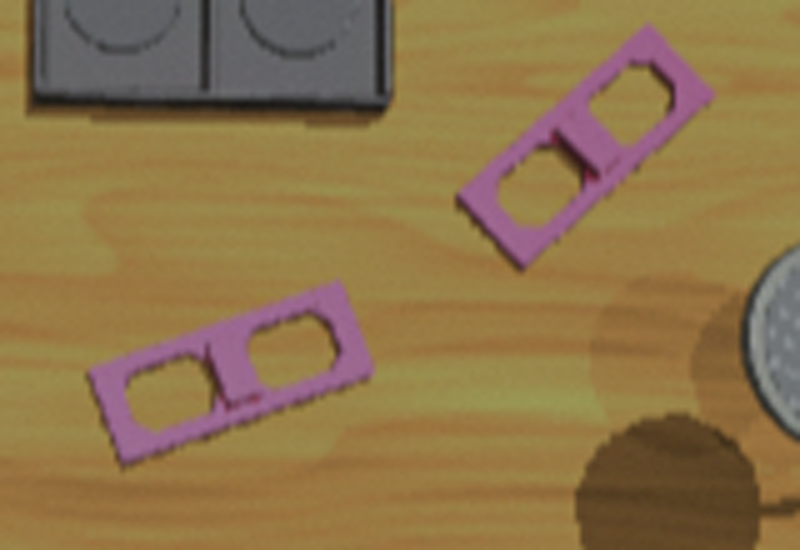

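The crop shows both blanks are the same shape. A, lower left at crop px (230,375), is the one nearer the base and so the target. Now a refit with the depth outliers filtered out.

```bash
python3 - <<'E'
from h import *
d=np.load("top0.npz");P=d["P"];im=d["im"]
hsv=cv2.cvtColor(im,cv2.COLOR_RGB2HSV)
pink=((hsv[...,0]>145)&(hsv[...,0]<172)&(hsv[...,1]>70)).astype(np.uint8)
n,l,s,c=cv2.connectedComponentsWithStats(pink)
for i in range(1,n):
    if s[i,4]>200:
        q=P[l==i]; q=q[(q[:,2]>.005)&(q[:,2]<.012)]; r=rect(q[:,:2]);print("pink",c[i],r,np.hypot(*r[0]))
z=P[...,2]; roi=np.zeros(z.shape,bool); roi[190:280,170:300]=1
ok=roi&(np.abs(P[...,0]-.48)<.15)
y=1.8133-np.pi/2
m=ok&(z>.0345)&(z<.04);n,l,s,c=cv2.connectedComponentsWithStats(m.astype(np.uint8)); i=1+s[1:,4].argmax()
q=P[l==i][:,:2]; r=rect(q); print("fence",r); yaw=r[2]-np.pi/2
J=r[0]-R.from_euler('z',yaw).as_matrix()[:2,:2]@[.045,-.0075]
print("jig from fence",J,yaw)
m=ok&(np.abs(z-.024)<.003);n,l,s,c=cv2.connectedComponentsWithStats(m.astype(np.uint8)); i=1+s[1:,4].argmax()
q=(P[l==i][:,:2]-J)@R.from_euler('z',yaw).as_matrix()[:2,:2]
print("bed in jig",np.percentile(q,[1,50,99],axis=0))
red=ok&(((hsv[...,0]<8)|(hsv[...,0]>172))&(hsv[...,1]>150))
n,l,s,c=cv2.connectedComponentsWithStats(red.astype(np.uint8))
for i in range(1,n):
    if s[i,4]>4:
        q=P[l==i]; print("red",c[i],s[i,4],np.median(q,0),np.percentile(q[:,2],[2,98]))
Rm=R.from_euler('z',yaw).as_matrix()[:2,:2]
print("knob exp",J+Rm@[-.045,.13],"pivot",J+Rm@[.02,.13],"seat",J+Rm@[.012,0])
c=cam("wrist");save(c["image"],"w0",1)
E
```

```text
pink [426.5682968  138.71669477] (array([ 0.74736847, -0.41045154]), array([0.15046387, 0.05477469]), np.float64(2.3186687527993928)) 0.8526605971479412
pink [356.0609375 183.85     ] (array([ 0.61412921, -0.21174695]), array([0.14928009, 0.05505247]), np.float64(1.9336465658379582)) 0.6496086963829314
fence (array([0.54536334, 0.03435167]), array([0.11257487, 0.01030431]), np.float64(1.8176926817787193))
jig from fence [0.49989497 0.03062643] 0.24689635498382279
bed in jig [[-0.05399233 -0.06247384]
 [-0.00786427  0.02033892]
 [ 0.03957405  0.10598728]]
red [193.77142857 237.05714286] 35 [0.45855673 0.22034738 0.0423684 ] [0.02742471 0.04634125]
red [206.85964912 251.96491228] 57 [0.4190833  0.17191837 0.09962583] [0.04196301 0.10616295]
knob exp [0.42448814 0.14568646] pivot [0.48751706 0.16157217] seat [0.51153108 0.03355918]
```

send_rows:
  deltas: "20 -19 0 0 0 0 0.6;31 -29 0 0 0 0 0.6;32 -30 0 0 0 0 0.6;32 -30 0 0 0 0 0.6;32 -30 0 0 0 0 0.6;32 -30 0 0 0 0 0.6;32 -30 0 0 0 0 0.6;32 -30 0 0 0 0 0.6;31 -30 0 0 0 0 0.6;28 -27 0 0 0 0 0.6"

```text
time: 1.75
position: [0.3804, -0.2489, 0.2925]
tool_rot: [0.991, 0.131, 0.0, 0.0]
ft_force: [0.6, -0.1, -0.2]
grip_width: 0.0524
grip_force: 0.0
```

send_rows:
  deltas: "10 -27 0 0 0 0 0.6;15 -42 0 0 0 0 0.6;16 -42 0 0 0 0 0.6;16 -42 0 0 0 0 0.6;16 -42 0 0 0 0 0.6;16 -42 0 0 0 0 0.6;16 -42 0 0 0 0 0.6;16 -42 0 0 0 0 0.6;10 -29 0 0 0 0 0.6;0 0 0 0 0 0 0.6"

```text
time: 3.0
position: [0.4157, 0.1233, 0.2925]
tool_rot: [0.991, 0.132, 0.0, -0.0]
ft_force: [-0.6, 0.2, -0.1]
grip_width: 0.0524
grip_force: 0.0
```

```bash
python3 - <<'E'
from h import *
o=robot.get_obs();print(o["time"],o["position"],R.from_quat(o["tool_rot"]).as_matrix().round(3),o["q"],o["grip_width"])
c=cam("wrist");save(c["image"],"w1",1);np.savez("w1.npz",P=pts(c),im=c["image"])
P=pts(c)
for t in ["lever_knob","jig","side_stop","long_fence"]:
    for r in robot.cut_out("wrist",t)[:3]:
        q=P[r["region"]]; print(t,round(r["p"],2),r["box"],np.median(q,0).round(4),rect(q[:,:2]))
E
```

```text
3.0 [0.41566395 0.12329195 0.29245548] [[ 0.965  0.263  0.001]
 [ 0.263 -0.965  0.   ]
 [ 0.001  0.    -1.   ]] [2.94011424e-02 2.70032702e-01 1.89052625e+00 9.92142078e-05
 9.80273655e-01 1.33448316e+00] 0.0523657695531901
lever_knob 0.87 [262.4, 103.6, 292.9, 182.8] [0.4493 0.1792 0.0516] (array([0.44537408, 0.18365942]), array([0.09612646, 0.05553502]), np.float64(2.772229654100943))
lever_knob 0.54 [216.6, 82.7, 469.0, 189.1] [0.4821 0.1236 0.0221] (array([0.47125882, 0.11303483]), array([0.32610889, 0.13608701]), np.float64(1.7719469811679398))
jig 0.63 [214.6, 80.0, 470.0, 183.9] [0.4825 0.1236 0.0221] (array([0.48172882, 0.11885785]), array([0.31084021, 0.12099263]), np.float64(1.8266573813506306))
side_stop 0.65 [320.3, 106.4, 329.2, 163.7] [0.474  0.132  0.0205] (array([0.47188916, 0.13229892]), array([0.06848164, 0.01115331]), np.float64(0.27336369877962774))
long_fence 0.71 [328.0, 88.8, 468.3, 107.3] [0.5406 0.059  0.0365] (array([0.54176581, 0.06256977]), array([0.19320654, 0.04566088]), np.float64(2.0081159734781124))
```

View pics/w1.png

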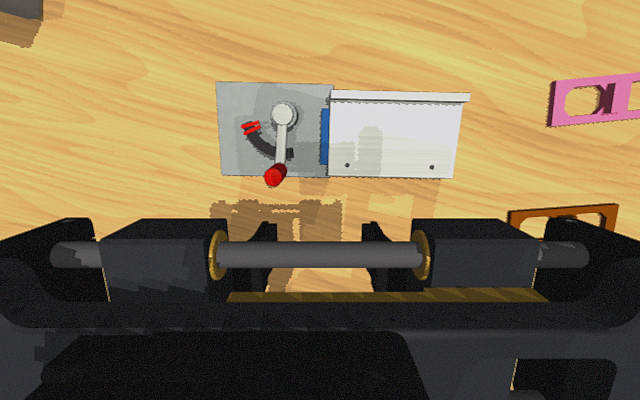

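The wrist view shows the jig, with the lever pointing down at the red knob (273,175), the notch marks at (250,128), and the blue stop still down at (325,135). Next, a finer jig and knob fit.

```bash
python3 - <<'E'
from h import *
d=np.load("w1.npz");P=d["P"];im=d["im"];z=P[...,2]
roi=np.zeros(z.shape,bool);roi[75:190,210:475]=1
def big(m):
    n,l,s,c=cv2.connectedComponentsWithStats(m.astype(np.uint8),connectivity=8);return P[l==1+s[1:,4].argmax()]
f=big(roi&(np.abs(z-.0375)<.002)); print("fence",rect(f[:,:2]),np.median(f[:,2]))
b=big(roi&(np.abs(z-.023)<.003)); print("bed",rect(b[:,:2]),np.median(b[:,2]))
J=np.array([.49376,.05558])
for yaw in (.2425,.252):
    M=R.from_euler('z',yaw).as_matrix()[:2,:2]
    q=(f[:,:2]-J)@M; print(yaw,"fence jig",np.percentile(q,[1,50,99],axis=0).round(4).tolist(),"slope",np.polyfit(q[:,1],q[:,0],1))
    q=(b[:,:2]-J)@M; print("bed jig",np.percentile(q,[.5,50,99.5],axis=0).round(4).tolist())
hsv=cv2.cvtColor(im,cv2.COLOR_RGB2HSV)
k=P[roi&((hsv[...,0]<8)|(hsv[...,0]>172))&(hsv[...,1]>150)&(z>.09)&(z<.11)]
print("knob",len(k),rect(k[:,:2]),k[:,2].max())
E
```

```text
fence (array([0.54108423, 0.05873946]), array([0.16450786, 0.01008498]), np.float64(1.8119422511949659)) 0.03672926379845386
bed (array([0.48917886, 0.05095682]), array([0.17499759, 0.09515954]), np.float64(1.8128384381912912)) 0.022577476357593516
0.2425 fence jig [[0.0418, -0.0886], [0.0468, -0.007], [0.0516, 0.0726]] slope [0.0005242 0.0467449]
bed jig [[-0.0522, -0.089], [-0.0029, -0.005], [0.0418, 0.0824]]
0.252 fence jig [[0.0415, -0.089], [0.0467, -0.0075], [0.0518, 0.0722]] slope [0.00998914 0.04674695]
bed jig [[-0.0524, -0.089], [-0.0029, -0.0049], [0.0417, 0.0826]]
knob 276 (array([0.42034961, 0.17422214]), array([0.01841505, 0.01740152]), np.float64(2.6095686349878924)) 0.10140850737485611
```

send_rows:
  deltas: "9 -24 0 0 0 0 0.6;8 -22 0 0 0 0 0.6;0 0 30 0 0 0 0.6;0 0 40 0 0 0 0.6;0 0 40 0 0 0 0.6;0 0 35 0 0 0 0.6;0 0 15 0 0 0 0.6;0 0 0 0 0 0 0.1;0 0 0 0 0 0 0.1;0 0 0 0 0 0 0.1"
  newtons: 20

```text
time: 4.5
position: [0.4208, 0.1705, 0.1331]
tool_rot: [0.991, 0.13, 0.001, 0.0]
ft_force: [-0.1, 0.3, -0.4]
grip_width: 0.0298
grip_force: 0.0
```

```bash
python3 - <<'E'
from h import *
o=robot.get_obs();p=np.array(o["position"]);T=R.from_quat(o["tool_rot"]);print(o["time"],p,o["q"],o["grip_width"],o["grip_force"],o["ft_force"])
J=np.array([.4947,.0556]);M=R.from_euler('z',.242).as_matrix()[:2,:2]
piv=J+M@[.02,.13]; v=p[:2]-piv; print("radius",np.hypot(*v),"ang", np.degrees(np.arctan2(*((-v)@M)[::-1])))
v=M@[-.065,0]
# arc relative to the knob's nominal start, 10 rows, tool turning +5 deg per row
prev=v;Tm=T.as_matrix();N=10
for i in range(1,N+1):
    a=1.23*i/N; w=M@[-.065*np.cos(a),.065*np.sin(a)]
    d=Tm.T@np.r_[w-prev,0]; print((d*1000).round(1)); prev=w
    Tm=Tm@R.from_rotvec([0,0,np.radians(5)]).as_matrix()
E
```

```text
4.5 [0.42081839 0.17045128 0.13314288] [ 1.37877270e-01  5.93770783e-01  1.98938402e+00 -3.16394339e-05
  5.56355773e-01  1.44729613e+00] 0.029794421822171777 0.0 [-0.05565979  0.28962586 -0.38317304]
radius 0.06421009107749646 ang 0.7050095816006534
[ 0.6 -8.  -0. ]
[ 0.9 -7.9  0. ]
[ 1.2 -7.9  0. ]
[ 1.5 -7.8  0. ]
[ 1.8 -7.8  0. ]
[ 2.1 -7.7  0. ]
[ 2.3 -7.6  0. ]
[ 2.6 -7.6  0. ]
[ 2.9 -7.5  0. ]
[ 3.1 -7.4  0. ]
```

send_rows:
  deltas: "0 0 0 0 0 0 0.1;0 0 0 0 0 0 0.1;0 0 0 0 0 0 0.1;0 0 0 0 0 0 0.1"

```text
time: 5.0
position: [0.42, 0.171, 0.1329]
tool_rot: [0.991, 0.131, 0.0, -0.0]
ft_force: [-1.5, 3.2, 6.7]
grip_width: 0.0197
grip_force: 20.1
```

send_rows:
  deltas: "0.6 -8 0 0 0 5 0.1;0.9 -7.9 0 0 0 5 0.1;1.2 -7.9 0 0 0 5 0.1;1.5 -7.8 0 0 0 5 0.1;1.8 -7.8 0 0 0 5 0.1;2.1 -7.7 0 0 0 5 0.1;2.3 -7.6 0 0 0 5 0.1;2.6 -7.6 0 0 0 5 0.1;2.9 -7.5 0 0 0 5 0.1;3.1 -7.4 0 0 0 5 0.1"

```text
time: 6.25
position: [0.4434, 0.2391, 0.1326]
tool_rot: [0.953, -0.302, -0.004, 0.003]
ft_force: [-8.5, -3.3, 12.6]
grip_width: 0.0196
grip_force: 20.3
```

```bash
python3 - <<'E'
from h import *
o=robot.get_obs();p=np.array(o["position"]);print(o["time"],p,o["q"],o["grip_width"],o["grip_force"],o["ft_force"])
J=np.array([.4947,.0556]);M=R.from_euler('z',.242).as_matrix()[:2,:2]
v=(p[:2]-J-M@[.02,.13])@M; print("r",np.hypot(*v),"ang rad",np.arctan2(v[1],-v[0]))
E
```

```text
6.25 [0.44335855 0.23914965 0.13259683] [ 2.72788935e-01  6.31085821e-01  1.85859824e+00 -9.80859964e-04
  6.62436398e-01  2.45847366e+00] 0.019573877179999644 20.26840342565265 [-8.54296784 -3.31215126 12.58576745]
r 0.06579898772825109 ang rad 1.1669099707790254
```

send_rows:
  deltas: "1 -3 0 0 0 0 0.1;1 -3 0 0 0 0 0.1;0 0 0 0 0 0 0.1;0 0 0 0 0 0 0.1"

```text
time: 6.75
position: [0.4452, 0.2408, 0.1324]
tool_rot: [0.954, -0.3, -0.007, 0.006]
ft_force: [-11.3, -12.3, 15.9]
grip_width: 0.0198
grip_force: 20.4
```

```bash
python3 - <<'E'
from h import *
o=robot.get_obs();p=np.array(o["position"]);print(o["time"],p,o["grip_width"],o["grip_force"],o["ft_force"])
J=np.array([.4947,.0556]);M=R.from_euler('z',.242).as_matrix()[:2,:2]
v=(p[:2]-J-M@[.02,.13])@M; print("r",np.hypot(*v),"ang rad",np.arctan2(v[1],-v[0]))
E
```

```text
6.75 [0.44521591 0.24076643 0.13238471] 0.019757232175770467 20.37256374489516 [-11.30314585 -12.26943735  15.85083299]
r 0.06601784557539672 ang rad 1.2041263868847016
```

send_rows:
  deltas: "0 0 0 0 0 0 0.55;0 0 0 0 0 0 0.55;0 0 0 0 0 0 0.55;0 0 -30 0 0 0 0.55;0 0 -45 0 0 0 0.55;0 0 -45 0 0 0 0.55;0 0 0 0 0 -10 0.55;0 0 0 0 0 -10 0.55;0 0 0 0 0 -10 0.55;0 0 0 0 0 -10 0.55"

```text
time: 8.0
position: [0.4535, 0.2444, 0.2526]
tool_rot: [0.999, 0.047, 0.001, -0.0]
ft_force: [-1.1, -0.6, 0.8]
grip_width: 0.048
grip_force: 0.0
```

```bash
cat >> h.py <<'E'
def plan(x,y,z,yaw):
    o=robot.get_obs();p=np.array(o["position"]);T=R.from_quat(o["tool_rot"])
    G=R.from_euler('z',yaw)*R.from_rotvec([np.pi,0,0])
    print("t",o["time"],"pos",p.round(4),"ft",np.round(o["ft_force"],2),"w",round(o["grip_width"],4),round(o["grip_force"],2))
    print("shift in tool now mm",(T.inv().apply(np.array([x,y,z])-p)*1000).round(1),"turn deg",np.degrees((T.inv()*G).as_rotvec()).round(2),"shift in goal axes",(G.inv().apply(np.array([x,y,z])-p)*1000).round(1))
E
python3 - <<'E'
from h import *
plan(.6135,-.212,.25,.363)
c=cam("top");im=c["image"];hsv=cv2.cvtColor(im,cv2.COLOR_RGB2HSV);P=pts(c)
red=((hsv[...,0]<8)|(hsv[...,0]>172))&(hsv[...,1]>150)&(P[...,2]>.085)&(P[...,2]<.11)
red[:180]=0;red[290:]=0;k=P[red];print(len(k),k.mean(0) if len(k) else "")
J=np.array([.4947,.0556]);M=R.from_euler('z',.242).as_matrix()[:2,:2]
if len(k):
    v=(k.mean(0)[:2]-J-M@[.02,.13])@M; print("lever",np.hypot(*v),np.arctan2(v[1],-v[0]))
for r in robot.cut_out("top","side_stop")[:2]: print(r["p"],np.median(P[r["region"]],0))
E
```

```text
t 8.0 pos [0.4535 0.2444 0.2526] ft [-1.09 -0.57  0.78] w 0.048 0.0
shift in tool now mm [116.8 469.4   2.8] turn deg [ 1.000e-02 -1.400e-01 -1.545e+01] shift in goal axes [-12.5 483.5   2.6]
0 
0.56 [0.46831904 0.13113221 0.03525417]
0.36 [0.53615373 0.07008404 0.03733612]
```

send_rows:
  deltas: "0 0 0 0 0 -7.7 0.57;0 0 0 0 0 -7.7 0.57"

```text
time: 8.35
position: [0.4532, 0.2444, 0.2524]
tool_rot: [0.984, 0.178, 0.001, -0.0]
ft_force: [-0.3, 0.0, -0.8]
grip_width: 0.0493
grip_force: 0.0
```

send_rows:
  deltas: "-1 32 0 0 0 0 0.57;-1 52 0 0 0 0 0.57;-2 53 0 0 0 0 0.57;-2 53 0 0 0 0 0.57;-2 53 0 0 0 0 0.57;-1 53 0 0 0 0 0.57;-1 53 0 0 0 0 0.57;-1 52 0 0 0 0 0.57;-1 50 0 0 0 0 0.57;-1 32 0 0 0 0 0.57"

```text
time: 9.6
position: [0.6099, -0.216, 0.2523]
tool_rot: [0.985, 0.175, 0.001, 0.001]
ft_force: [0.5, 0.2, 0.2]
grip_width: 0.0494
grip_force: 0.0
```

```bash
python3 - <<'E'
from h import *
c=cam("wrist");save(c["image"],"w2",1);P=pts(c);im=c["image"]
hsv=cv2.cvtColor(im,cv2.COLOR_RGB2HSV)
pk=(hsv[...,0]>140)&(hsv[...,0]<175)&(hsv[...,1]>60)
n,l,s,cc=cv2.connectedComponentsWithStats(pk.astype(np.uint8))
for i in range(1,n):
    if s[i,4]>500:
        q=P[l==i]; m=q[(q[:,2]>.004)&(q[:,2]<.012)]; t=q[(q[:,2]>.0155)&(q[:,2]<.022)]
        print(cc[i],s[i,:5],rect(m[:,:2])); print(len(t)>20 and (rect(t[:,:2]),t[:,2].mean()))
plan(.6135,-.212,.10,.363)
E
```

```text
[517.14523019 129.82463218] [ 446   83  138   94 4214] (array([ 0.74836755, -0.41169781]), array([0.15135147, 0.05630626]), np.float64(2.314702573566965))
((array([ 0.74827136, -0.41131497]), array([0.03625725, 0.02123618]), np.float64(0.7289476704032567)), np.float64(0.01664299924224654))
[317.92091072 178.00059916] [ 256  156  124   46 3338] (array([ 0.61559637, -0.21305757]), array([0.14900336, 0.05645856]), np.float64(1.9333690644523718))
((array([ 0.61572595, -0.21199979]), array([0.03545357, 0.01934262]), np.float64(0.35127124738707416)), np.float64(0.016781551775362072))
t 9.65 pos [ 0.6112 -0.2199  0.2524] ft [ 1.86 -2.82  1.63] w 0.0496 0.0
shift in tool now mm [  4.4  -7.6 152.4] turn deg [ 0.39 -0.15 -0.79] shift in goal axes [  4.9  -6.5 152.4]
```

View pics/w2.png

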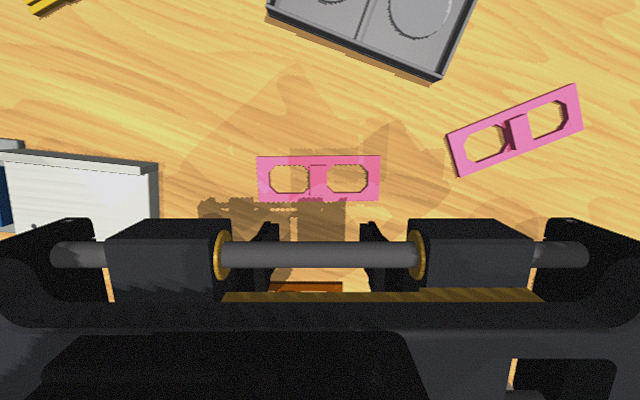

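send_rows:
  deltas: "0 0 0 0 0 0 0.57;0 0 0 0 0 0 0.57;0 0 25 0 0 0 0.57;0 0 40 0 0 0 0.57;0 0 40 0 0 0 0.57;0 0 25 0 0 0 0.57;0 0 0 0 0 0 0.57;0 0 0 0 0 0 0.57"

```text
time: 10.65
position: [0.6094, -0.2125, 0.1234]
tool_rot: [0.984, 0.177, 0.001, 0.001]
ft_force: [-1.1, 0.3, 0.3]
grip_width: 0.0491
grip_force: 0.0
```

```bash
python3 - <<'E'
from h import *
plan(.6153,-.2122,.073,.3625)
E
```

```text
t 10.65 pos [ 0.6094 -0.2125  0.1234] ft [-1.09  0.34  0.31] w 0.0491 0.0
shift in tool now mm [ 5.6  1.7 50.4] turn deg [ 0.07 -0.07 -0.33] shift in goal axes [ 5.6  1.8 50.4]
```

send_rows:
  deltas: "5.6 1.8 0 0 0 -0.3 0.57;0 0 25 0 0 0 0.57;0 0 20 0 0 0 0.57;0 0 5 0 0 0 0.57;0 0 0 0 0 0 0.57;0 0 0 0 0 0 0.1;0 0 0 0 0 0 0.1;0 0 0 0 0 0 0.1;0 0 0 0 0 0 0.1;0 0 0 0 0 0 0.1"
  newtons: 25

```text
time: 11.9
position: [0.6148, -0.2128, 0.0726]
tool_rot: [0.984, 0.18, 0.0, 0.0]
ft_force: [0.2, 1.1, 1.7]
grip_width: 0.0196
grip_force: 25.0
```

send_rows:
  deltas: "0 0 0 0 0 0 0.1;0 0 0 0 0 0 0.1;0 0 0 0 0 0 0.1"

```text
time: 12.28
position: [0.6148, -0.2128, 0.0725]
tool_rot: [0.984, 0.18, 0.0, 0.0]
ft_force: [-0.2, -0.4, 3.7]
grip_width: 0.0199
grip_force: 25.0
```

```bash
python3 - <<'E'
from h import *
plan(.6153,-.2122,.073,.3625)
E
```

```text
t 12.275 pos [ 0.6148 -0.2128  0.0725] ft [-0.24 -0.42  3.73] w 0.0199 25.0
shift in tool now mm [ 0.7 -0.4 -0.5] turn deg [ 0.01 -0.01 -0.07] shift in goal axes [ 0.7 -0.4 -0.5]
```

send_rows:
  deltas: "0 0 -15 0 0 0 0.1;0 0 -30 0 0 0 0.1;0 0 -30 0 0 0 0.1;0 0 -10 0 0 2.3 0.1;0 0 0 0 0 2.3 0.1;0 0 0 0 0 2.3 0.1;0 0 0 0 0 0 0.1"

```text
time: 13.15
position: [0.6146, -0.2127, 0.1577]
tool_rot: [0.993, 0.12, 0.0, 0.0]
ft_force: [0.7, -0.8, -1.5]
grip_width: 0.0197
grip_force: 25.0
```

```bash
python3 - <<'E'
from h import *
plan(.4995,.0444,.15,.242)
E
```

```text
t 13.15 pos [ 0.6146 -0.2127  0.1577] ft [ 0.68 -0.76 -1.47] w 0.0197 25.0
shift in tool now mm [ -50.3 -277.1    7.7] turn deg [ 0.   -0.01 -0.04] shift in goal axes [ -50.1 -277.2    7.7]
```

send_rows:
  deltas: "-4 -20 0 0 0 0 0.1;-7 -38 0 0 0 0 0.1;-7 -40 0 0 0 0 0.1;-7 -40 0 0 0 0 0.1;-7 -40 0 0 0 0 0.1;-7 -40 0 0 0 0 0.1;-7 -38 0 0 0 0 0.1;-4 -21 0 0 0 0 0.1;0 0 0 0 0 0 0.1;0 0 0 0 0 0 0.1"

```text
time: 14.4
position: [0.5014, 0.0434, 0.1575]
tool_rot: [0.993, 0.12, 0.001, 0.0]
ft_force: [0.3, -0.3, -0.6]
grip_width: 0.0197
grip_force: 25.0
```

send_rows:
  deltas: "0 0 15 0 0 0 0.1;0 0 20 0 0 0 0.1;0 0 10 0 0 0 0.1;0 0 5 0 0 0 0.1;0 0 0 0 0 0 0.1;0 0 0 0 0 0 0.1"

```text
time: 15.15
position: [0.5003, 0.0442, 0.1076]
tool_rot: [0.993, 0.12, 0.0, 0.0]
ft_force: [0.2, -0.9, -0.7]
grip_width: 0.0197
grip_force: 25.0
```

```bash
python3 - <<'E'
from h import *
plan(.4995,.0444,.0965,.242)
c=cam("wrist");save(c["image"],"w3",1)
P=pts(c);im=c["image"];z=P[...,2];hsv=cv2.cvtColor(im,cv2.COLOR_RGB2HSV)
pk=(hsv[...,0]>140)&(hsv[...,0]<175)&(hsv[...,1]>60)&(z>.02)&(z<.08)
q=P[pk];print("pink",len(q),rect(q[:,:2]),np.percentile(q[:,2],[5,50,95]))
n,l,s,cc=cv2.connectedComponentsWithStats(((np.abs(z-.037)<.003)&~pk).astype(np.uint8))
i=1+s[1:,4].argmax();q=P[l==i];print("fence",s[i],rect(q[:,:2]))
E
```

```text
t 15.15 pos [0.5003 0.0442 0.1076] ft [ 0.24 -0.87 -0.67] w 0.0197 25.0
shift in tool now mm [-0.8 -0.4 11.1] turn deg [ 0.02 -0.05 -0.07] shift in goal axes [-0.8 -0.4 11.1]
pink 7054 (array([0.49310345, 0.07541813]), array([0.21583487, 0.05905878]), np.float64(1.8414508417318571)) [0.03951231 0.04192297 0.05220632]
fence [ 172  161  281   18 4853] (array([0.54102881, 0.05821684]), array([0.16508008, 0.01034713]), np.float64(1.8122046890756363))
```

View pics/w3.png

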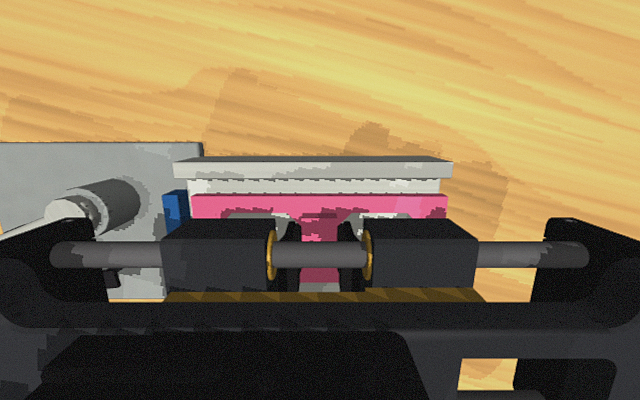

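The wrist view shows the pink blank held just above the bed (320,205), parallel to the fence (310,168). There are gaps to the fence and to the raised blue stop (175,210). Lowering now, then sliding.

send_rows:
  deltas: "0 0 6 0 0 0 0.1;0 0 4 0 0 0 0.1;0 0 1 0 0 0 0.1;0 0 0.5 0 0 0 0.1;0 0 0 0 0 0 0.1"

```text
time: 15.82
position: [0.4999, 0.0444, 0.0965]
tool_rot: [0.993, 0.12, 0.0, 0.0]
ft_force: [-0.9, 0.6, 7.5]
grip_width: 0.0198
grip_force: 25.0
```

send_rows:
  deltas: "2 0 0 0 0 0 0.1;2 0 0 0 0 0 0.1;2 0 0 0 0 0 0.1;2 0 0 0 0 0 0.1;0 0 0 0 0 0 0.1;0 0 0 0 0 0 0.1"

```text
time: 16.58
position: [0.5049, 0.0463, 0.0965]
tool_rot: [0.993, 0.121, -0.003, -0.0]
ft_force: [-6.7, -2.3, 11.7]
grip_width: 0.0199
grip_force: 25.0
```

```bash
cat >> h.py <<'E'
def jigpos():
    o=robot.get_obs();p=np.array(o["position"]);M=R.from_euler('z',.242).as_matrix()
    print(o["time"],"tcp in jig",(M.T@(p-[.4947,.0556,0])*1000).round(2),"force in jig",(M.T@np.array(o["ft_force"])).round(2),"yaw",R.from_quat(o["tool_rot"]).as_euler('ZYX').round(4),o["grip_force"])
E
python3 -c "
from h import *;jigpos()"
```

```text
16.575 tcp in jig [  7.63 -11.49  96.49] force in jig [-7.01 -0.62 11.73] yaw [ 0.2417  0.0062 -3.14  ] 25.007473826408386
```

send_rows:
  deltas: "0 0 -0.7 0 0 0 0.1;2 0 0 0 0 0 0.1;2 0 0 0 0 0 0.1;0 0 0 0 0 0 0.1;0 0 0 0 0 0 0.1"

```text
time: 17.2
position: [0.5098, 0.0467, 0.0965]
tool_rot: [0.993, 0.121, -0.002, 0.0]
ft_force: [-5.6, -3.6, 7.8]
grip_width: 0.0198
grip_force: 25.0
```

```bash
python3 -c "
from h import *;jigpos()"
```

```text
17.2 tcp in jig [ 12.56 -12.25  96.52] force in jig [-6.29 -2.11  7.79] yaw [ 0.2422  0.005  -3.1411] 25.001563131809235
```

send_rows:
  deltas: "2 0 -0.3 0 0 0 0.1;1 0 0 0 0 0 0.1;0 0 0 0 0 0 0.1;0 0 0 0 0 0 0.1"

```text
time: 17.7
position: [0.5103, 0.0468, 0.0965]
tool_rot: [0.993, 0.121, -0.006, 0.0]
ft_force: [-8.9, -8.9, 8.7]
grip_width: 0.0196
grip_force: 25.0
```

```bash
python3 -c "
from h import *;jigpos()"
```

```text
17.7 tcp in jig [ 13.01 -12.27  96.54] force in jig [-10.74  -6.47   8.75] yaw [ 0.2431  0.0111 -3.1404] 25.004736185073853
```

Fence contact. Sliding to the side stop now.

send_rows:
  deltas: "0 -2.5 0 0 0 0 0.1;0 -2.5 0 0 0 0 0.1;0 -2.5 0 0 0 0 0.1;0 -2.5 0 0 0 0 0.1;0 -2 0 0 0 0 0.1;0 -2 0 0 0 0 0.1;0 0 0 0 0 0 0.1;0 0 0 0 0 0 0.1"

```text
time: 18.7
position: [0.5075, 0.058, 0.0965]
tool_rot: [0.993, 0.122, -0.005, 0.002]
ft_force: [-9.6, -19.3, 8.0]
grip_width: 0.0198
grip_force: 25.0
```

```bash
python3 -c "
from h import *;jigpos()"
```

```text
18.7 tcp in jig [13.05 -0.74 96.54] force in jig [-13.95 -16.39   8.04] yaw [0.2444 0.0112 3.1393] 25.01569300889969
```

send_rows:
  deltas: "0 -1.5 0 0 0 0 0.1;0 0 0 0 0 0 0.1;0 0 0 0 0 0 0.1;0 0 0 0 0 0 0.1"

```text
time: 19.2
position: [0.5075, 0.0582, 0.0965]
tool_rot: [0.992, 0.122, -0.005, 0.003]
ft_force: [-8.9, -26.0, 7.6]
grip_width: 0.0198
grip_force: 25.0
```

```bash
python3 - <<'E'
from h import *
jigpos()
c=cam("wrist");save(c["image"][130:300,130:480],"w4",2.2)
P=pts(c);im=c["image"];z=P[...,2];hsv=cv2.cvtColor(im,cv2.COLOR_RGB2HSV)
pk=(hsv[...,0]>140)&(hsv[...,0]<175)&(hsv[...,1]>60)&(z>.027)&(z<.036)
M=R.from_euler('z',.2415).as_matrix()[:2,:2];J=np.array([.4957,.0556])
q=(P[pk][:,:2]-J)@M;print("pink jig",np.percentile(q,[1,99],axis=0),np.median(P[pk][:,2]))
t=q[(np.abs(q[:,1])<70)];ys=np.linspace(-.06,.055,14);e=[np.percentile(q[np.abs(q[:,1]-y)<.004][:,0],98) for y in ys];print("edge slope",np.polyfit(ys,e,1))
n,l,s,cc=cv2.connectedComponentsWithStats(((np.abs(z-.037)<.003)&~pk).astype(np.uint8))
i=1+s[1:,4].argmax();f=(P[l==i][:,:2]-J)@M;print("fence",np.percentile(f,[1,50,99],axis=0),np.polyfit(f[:,1],f[:,0],1))
jigpos()
E
```

```text
19.2 tcp in jig [13.09 -0.54 96.54] force in jig [-14.87 -23.13   7.56] yaw [0.2452 0.0112 3.1375] 25.0290048122406
pink jig [[-0.01576437 -0.07426048]
 [ 0.0380944   0.07288365]] 0.03074279596372006
edge slope [-0.00162536  0.03795476]
fence [[ 0.03995945 -0.08875728]
 [ 0.04506432 -0.00786851]
 [ 0.04975391  0.07209819]] [-0.00178156  0.04502985]
19.25 tcp in jig [13.1  -0.54 96.57] force in jig [-15.27 -23.45   7.11] yaw [0.2452 0.0112 3.1375] 25.029114335775375
```

View pics/w4.png

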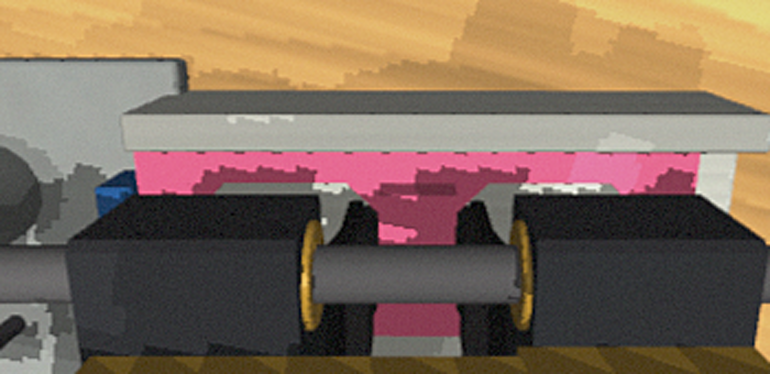

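The picture shows the blank's long edge flush under the fence (430,150) and its end touching the raised blue stop (135,185). The tool stalled in both directions, with about 15 N towards the fence and 23 N towards the stop. Handing in.

```bash
python3 -c "
from h import *;print(robot.hand_in());jigpos()"
```

```text
the job is handed in; nothing more can be done
None
the job is handed in; nothing more can be done
```

I threw the lever home, laid the pink blank flat on the bed, and handed the job in with the fingers still pressing it against the long fence (about 15 N) and the raised blue stop (about 23 N); the hand-in returned no verdict, so I don't know the result.

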